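# Seat the simmer tap and open it half a turn

### The job

On the gas rail, the simmer tap with the pointed bar handle has been left at some odd setting. Turn it clockwise until you feel its needle press firmly on its seat, without forcing it, then open it half a turn (180 degrees) anticlockwise from there and let go. Leave the round handwheel, the cross-handled valve and the kitchen things as they are.

Things in the scene. Friction and masses are not known exactly. Their poses are not given: they have to be found in the camera images.
- rail: Gas rail: a steel pipe 450 mm long, 27 mm thick, its axis 50 mm above the counter, on two brackets; fixed, placed differently each time. Origin on the counter under its middle; y along the pipe. Three brass valves stand on it, upright stems 150 mm apart (the middle and 150 mm to either side), in any order.
- tap_grip (a point): Handle of the simmer tap, on an upright stem: a steel bar 12 mm thick, 24 mm high (112 to 136 mm above the counter), reaching 22 mm from the stem axis at its blunt end, 38 mm at its pointed end. This point: on the stem axis, mid-height of the bar. z up, x along the bar to the pointed end, y across it. Below it a 17 mm hub (102 to 112 mm), then a 25 mm bonnet. Bar and seat may lie at any yaw.
- tap_opening (a joint): Opening of the simmer tap, rad, relative to its seat: 0 when the needle just meets its seat, growing anticlockwise seen from above, up to 5.5. It starts 0.5 to 1.3. Turning takes about 0.06 N m of friction and the handle stays where it is left.
- seat_load (a joint): Springy give of the tap's packing, rad, 8 N m per rad, closing torque positive. About 0.008 while the handle is being turned shut, -0.008 while being opened. Past opening 0 the handle yields clockwise by this much: 0.035 (0.28 N m) is firmly seated, 0.16 (1.3 N m) damages the needle. Springs back to 0 when let go. Handle yaw = seat yaw + opening - seat load.
- wheel_rim (a point): Point on the rim of the round handwheel (70 mm across, at 122 mm height) of another valve on the rail; it turns if pushed; leave it.
- cross_end (a point): End of one arm of the cross handle (62 mm across, at 120 mm height) of the third valve on the rail; it turns if pushed; leave it.
- weight: Loose steel pressure cooker weight, 36 mm across, 44 mm high, origin under its centre.
- gasket: Loose black silicone gasket ring, 100 mm across, 9 mm high, origin under its centre.
- salt_jar: Loose white ceramic salt jar with lid, 82 mm across, 98 mm high, origin under its centre.
- steamer_plate: Loose perforated aluminium steamer plate, 200 mm across, 18 mm high, origin under its centre.
- spoon: Loose wooden spoon, 200 mm long, lying on the counter between robot and rail, origin near its middle, length along x.
- mug: Loose white mug, 80 mm across, 90 mm high, origin under its centre.

How it is judged:
On the way:
1. the needle is pressed firmly on its seat (value of joint tap_opening below 0.04 rad and value of joint seat_load above 0.033 rad), for 0.15 s.
At the end, for the whole second after the job is handed in: The simmer tap, after having been pressed on its seat (0.26 N m or more for 0.15 s), is let go and at rest, open by half a turn, 3.14 rad within 0.18 rad (10 degrees) of its seat; the other valves and all bystanders are where they were (value of joint tap_opening between 2.9616 and 3.3216 rad and velocity of joint tap_opening between -0.05 and 0.05 rad/s); the robot touches nothing.
It fails at once if the tap is forced: more than 1.3 N m on its seat (value of joint seat_load above 0.16 rad).
It fails at once if another valve is turned (its rim moves over 8 mm) (distance of any of wheel_rim, cross_end from where it was at the start of the episode above 0.008 m).
It fails at once if a bystander is moved over 20 mm (distance of any of weight, gasket, salt_jar, steamer_plate, spoon, mug from where it was at the start of the episode above 0.02 m).
It also fails if it takes over 72 s, if anything falls off the work surface, if the arm or the gripper's body presses on something with over 40 N, if the wrist force passes 120 N, or if a joint passes its speed limit or range.

### The arm

A 6-joint arm with a two-finger parallel gripper is mounted at the origin on the work surface. World frame = base frame: x ahead of the robot, y to its left, z up, the work surface at z = 0. Lengths are in m, angles in rad, forces in N, time in s.
With the tool pointing down it reaches from about 0.2 to 0.875 m from the base axis. Payload 3.4 kg.
Tool frame: the origin (TCP) lies between the finger pads; the fingertips stand 25 mm ahead of it and the grasp point (between the pads) lies 6 mm ahead of it (r.nose_length is the z of the fingertips in the tool frame, in m); z points along the fingers, x is the direction in which the jaws open and shut, and the axes are right-handed (so a half turn about z gives the same grasp; the last joint's range is limited). The gripper opens to 94 mm and grips with 3 to 60 N. Pads are 16 mm wide; open, the fingers measure 119 mm over their backs; the gripper's body (75 mm by 177 mm) begins 78 mm behind the grasp point.
Start: joints at [-1.347, 0.276, 1.505, -0, 1.361, -0.121], TCP at [0.194, -0.541, 0.23] pointing down, gripper open.
Joint ranges: [-2.89, 2.89], [-0.75, 2.08], [0.22, 2.7], [-1.18, 4.32], [0.11, 2.71], [-2.7, 2.7]. Speed limits (rad/s): [2.57, 2.57, 3.14, 3.14, 3.14, 3.14].

### API

Orientations are given as a unit quaternion [w, x, y, z].
In Python, from plant import r, gripper_to, inverse_kinematics, vision, models, telemetry gives the robot as it stands. Calls block until the motion is done:
- r.move_to(position, orientation): joint-space move of the TCP to a pose.
- r.move_l(position, rot=None, vel=0.15, guard=None): straight line of the TCP; rot=None keeps the orientation; vel is the mean speed in m/s. With guard (N) it stops when the force on the tool has changed by that much, and returns True; else False.
- r.movej(angles): joint-space move.
- gripper_to(opening, f_grip=None): finger opening in m; f_grip is the grip in N (None keeps the last); returns when the fingers have stopped.
- r.hold(seconds).
- inverse_kinematics(position, orientation): joint angles nearest the present ones, or None.
- vision.snapshot(name): name is "scene" or "top"; returns the picture (400x640x3 uint8, red, green, blue); there is no depth.
- vision.get_calibration(name): a dict with "fx", "fy", "cx", "cy" (pixels), "D" ([k1, k2, p1, p2, k3] as OpenCV has them; the pictures are not rectified), "position" and "orientation" of the camera in the world. Camera axes: x right, y down, z forward; pixel columns grow to the right and rows downward; lengths in m; the calibration is good to about 2 mm. A picture is of the moment at which its call begins. get_calibration takes no time and is no camera call.
A pose or a line that the arm cannot do raises r.PlanningError and nothing moves.
- r.sign_off(): hands the job in, once; it reports no verdict.
Trained networks look in the newest picture that a camera, given by its name, has taken for a name from the list of things; names that differ only in an ending like _2 or _b are one class to them, and where a whole thing is asked for, a point or a joint stands for the part that bears it (a point fixed in the world has none). Each returns a list of dicts, best first, with "score" (0 to 1); they miss things now and then, are a little off and sometimes report something else, mostly with a low value. They report only what shows in the picture. A call takes as long as a camera call.
- models.boxes_of(thing, camera): "at" ([x, y, z] in m, in world coordinates, good to about 4 mm: the middle of the surface that is visible of it).
- models.regions_of(thing, camera): "pixels" (400x640 bool, what is visible of it).
- models.mark_of(thing, camera): "at" ([x, y, z] in m, in world coordinates, good to about 4 mm: a listed point, or the origin of a listed thing).
Readings, each from a call of its own:
- telemetry.current_t(): time.
- telemetry.current_joints(): joint angles.
- telemetry.current_dq(): joint speeds.
- telemetry.current_joint_efforts(): joint torques, N m.
- telemetry.current_ee_pos(): TCP position.
- telemetry.current_tool_rot(): TCP orientation.
- telemetry.current_wrist_force(): force on the tool from outside, world axes, zero at the start.
- telemetry.current_torque(): the same for the moment, N m.
- telemetry.current_opening(): finger opening in m.
Only numpy, scipy, OpenCV 4.12 (cv2) and the standard library are available. Lean on these libraries where they do the work, as an engineer would, in place of code of your own. Each camera call takes 0.05 s, during which the arm holds its last target. There are 200 camera calls.

## Working session

There is one attempt and no reset: what is moved stays moved. The work goes in short steps, each a Python script; the robot and the scene stay as the last script left them, time stands still between calls to the robot, and variables do not carry over. Pictures are saved under pics/ and viewed, about 8 in all and at most 12, crops included, and the job is handed in when it is done.

```bash
ls; mkdir -p pics
python3 - <<'E'
from plant import r, vision, models, telemetry
import cv2
for n in("scene","top"):
    im=vision.snapshot(n); cv2.imwrite(f"pics/{n}0.png",im[:,:,::-1])
    for t in("tap_grip","wheel_rim","cross_end","rail","weight","salt_jar","mug","spoon","gasket","steamer_plate"):
        print(n,t,[(d["at"].round(3) if hasattr(d["at"],"round") else d["at"],round(d["score"],2)) for d in models.mark_of(t,n)[:2]])
    c=vision.get_calibration(n); print(c)
print(telemetry.current_t(),r.nose_length,telemetry.current_tool_rot())
E
```

```text
pics
scene tap_grip [([0.6169, -0.0313, 0.1247], 0.52)]
scene wheel_rim [([0.6391, 0.1249, 0.1276], 0.65)]
scene cross_end [([0.658, -0.1797, 0.1209], 0.57)]
scene rail [([0.6185, -0.0289, 0.0048], 0.63)]
scene weight [([0.3918, -0.0385, -0.0002], 0.61), ([0.3494, 0.3312, -0.0003], 0.34)]
scene salt_jar [([0.7788, -0.0855, 0.0043], 0.82), ([0.6406, 0.1246, 0.1278], 0.46)]
scene mug [([0.3507, 0.3294, -0.0019], 0.65), ([0.3865, 0.1077, 0.0003], 0.32)]
scene spoon [([0.3566, -0.2234, 0.0003], 0.6)]
scene gasket [([0.3824, 0.1077, -0.0007], 0.92)]
scene steamer_plate [([0.4832, -0.4719, -0.0014], 0.79)]
{'fx': 380.50051210903206, 'fy': 380.50051210903206, 'cx': 324.477803671119, 'cy': 197.49231028055132, 'D': array([-0.00559015,  0.        ,  0.        ,  0.        ,  0.        ]), 'position': array([1.07688045, 0.50250137, 0.67727388]), 'orientation': array([-0.16465261,  0.34100866,  0.82670165, -0.41613338])}
top tap_grip [([0.6158, -0.0371, 0.1246], 0.58), ([0.3517, -0.2254, -0.0022], 0.52)]
top wheel_rim [([0.6418, 0.1295, 0.1224], 0.63)]
top cross_end [([0.6604, -0.1795, 0.1233], 0.61)]
top rail [([0.485, -0.466, 0.0039], 0.68), ([0.618, -0.0377, -0.0011], 0.66)]
top weight [([0.3956, -0.0344, 0.0023], 0.6)]
top salt_jar [([0.7765, -0.086, 0.0019], 0.78)]
top mug [([0.3546, 0.3289, -0.0006], 0.98)]
top spoon [([0.3531, -0.2272, -0.0032], 0.87)]
top gasket [([0.3875, 0.1054, -0.0007], 0.54), ([0.617, -0.0383, 0.001], 0.53)]
top steamer_plate [([0.487, -0.4685, 0.0053], 0.73)]
{'fx': 494.94540235129864, 'fy': 494.94540235129864, 'cx': 328.5044667651149, 'cy': 194.57866983439493, 'D': array([-0.08707499,  0.        ,  0.        ,  0.        ,  0.        ]), 'position': array([ 0.33157579, -0.04049748,  1.73135069]), 'orientation': array([-0.04240803,  0.71124512, -0.69996496,  0.04879548])}
1.1 0.025 [ 3.61093658e-05  8.17923817e-01 -5.75326540e-01  3.53047086e-05]
```

```bash
cat > h.py <<'E'
import numpy as np, cv2
from scipy.spatial.transform import Rotation as R
from plant import r, gripper_to, inverse_kinematics, vision, models, telemetry
def cam(n):
    c=vision.get_calibration(n); K=np.array([[c["fx"],0,c["cx"]],[0,c["fy"],c["cy"]],[0,0,1]])
    return K,np.array(c["D"]),np.array(c["position"]),R.from_quat(np.roll(c["orientation"],-1)).as_matrix()
def proj(P,n):
    K,D,p,M=cam(n); rv,_=cv2.Rodrigues(M.T)
    return cv2.projectPoints(np.atleast_2d(P).astype(float),rv,-M.T@p,K,D)[0][:,0]
def back(uv,z,n):
    K,D,p,M=cam(n); q=cv2.undistortPoints(np.array(uv,float).reshape(-1,1,2),K,D)[:,0]
    d=np.c_[q,np.ones(len(q))]@M.T
    return p+d*((z-p[2])/d[:,2])[:,None]
def quat(yaw): # tool down, tool x (jaw dir) at yaw
    x=np.array([np.cos(yaw),np.sin(yaw),0]); z=np.array([0,0,-1.])
    return np.roll(R.from_matrix(np.c_[x,np.cross(z,x),z]).as_quat(),1)
E
python3 - <<'E'
from h import *
a=cv2.imread("pics/scene0.png");b=cv2.imread("pics/top0.png")
P=[.617,-.034,.136]
for n,im in(("scene",a),("top",b)):
    u,v=proj(P,n)[0].astype(int); print(n,u,v, "crop origin",u-40,v-30)
    c=cv2.resize(im[v-30:v+30,u-40:u+40],None,fx=5,fy=5,interpolation=cv2.INTER_CUBIC)
    globals()[n]=c
cv2.imwrite("pics/m.png",np.vstack([np.hstack([cv2.resize(a,(400,250)),cv2.resize(b,(400,250))]),np.hstack([scene,top])]))
E
```

```text
scene 306 202 crop origin 266 172
top 322 170 crop origin 282 140
```

View pics/m.png

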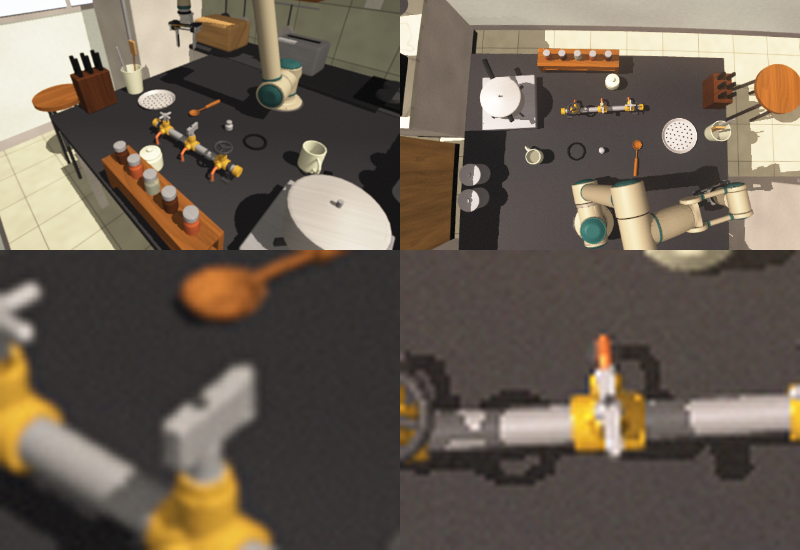

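Run:
```python
from h import *
a=cv2.imread("pics/scene0.png");b=cv2.imread("pics/top0.png")
out=[]
print("ends top",back([[322.6,157.6],[325,181]],.136,"top"))
c0=np.array([.617,-.034])
for yaw in(np.radians(10),np.radians(190)):
    row=[]
    for n,im in(("scene",a),("top",b)):
        d=np.array([np.cos(yaw),np.sin(yaw)])
        P=[[*(c0+d*s),z] for s in(-.022,0,.038) for z in(.112,.136)]
        u0,v0=proj([.617,-.034,.136],n)[0].astype(int)-[30,22]
        c=cv2.resize(im[v0:v0+45,u0:u0+60],None,fx=6.5,fy=6.5,interpolation=cv2.INTER_CUBIC)
        for i,(u,v) in enumerate(proj(P,n)):
            cv2.circle(c,(int((u-u0+.5)*6.5),int((v-v0+.5)*6.5)),3,[(255,0,0),(0,255,0),(0,0,255)][i//2],1)
        row.append(c)
    out.append(np.hstack(row))
cv2.imwrite("pics/m2.png",np.vstack(out))
```

```text
ends top [[ 0.66085637 -0.03208058  0.136     ]
 [ 0.5832259  -0.04122833  0.136     ]]
```

View pics/m2.png

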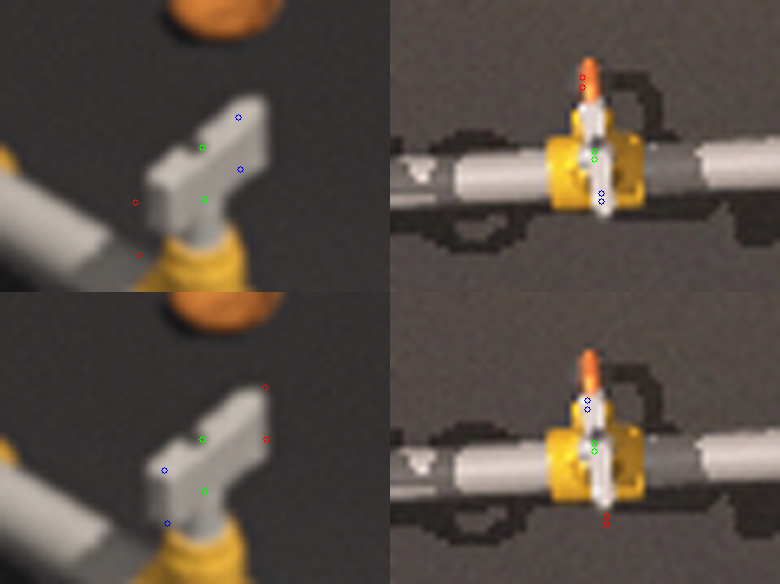

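Run:
```python
from h import *
a=cv2.imread("pics/scene0.png");b=cv2.imread("pics/top0.png")
cs=[]
for n,im,w,h in(("scene",a,60,90),("top",b,60,90)):
    u0,v0=proj([.617,-.034,.12],n)[0].astype(int)-[w//2,h//2-8]
    c=cv2.resize(im[v0:v0+h,u0:u0+w],None,fx=6.5,fy=6.5,interpolation=cv2.INTER_LANCZOS4)
    m=models.regions_of("tap_grip",n)
    print(n,u0,v0,[(d["score"],d["pixels"].sum()) for d in m])
    if m:
        k=m[0]["pixels"][v0:v0+h,u0:u0+w].astype(np.uint8); k=cv2.resize(k,None,fx=6.5,fy=6.5,interpolation=cv2.INTER_NEAREST)
        cv2.drawContours(c,cv2.findContours(k,0,2)[0],-1,(0,255,0),1)
    cs.append(c)
    # rail line via neighbours
    print([ (t,d["at"],d["score"]) for t in("wheel_rim","cross_end","tap_grip") for d in models.boxes_of(t,n)[:1]])
cv2.imwrite("pics/m3.png",np.hstack(cs))
```

```text
scene 276 170 [(0.7, np.int64(240))]
[('wheel_rim', [0.6136, 0.1197, 0.131], 0.95), ('cross_end', [0.6355, -0.1785, 0.1243], 0.43), ('tap_grip', [0.6214, -0.0297, 0.1267], 0.77)]
top 292 134 [(0.56, np.int64(39))]
[('wheel_rim', [0.6051, 0.1216, 0.129], 0.64)]
```

View pics/m3.png

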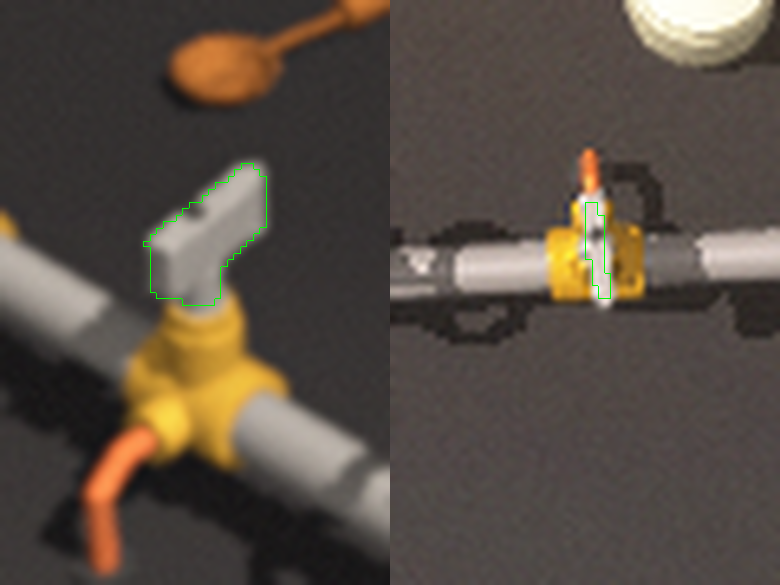

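Run:
```python
from h import *
from scipy.optimize import minimize
print("spot",back([[323.2,169.6]],.136,"top"),back([[305.5,202.3]],.136,"scene"))
ms={n:models.regions_of("tap_grip",n)[0]["pixels"] for n in("scene","top")}
S=8
def sil(p,n):
    x,y,w=p; d=np.array([np.cos(w),np.sin(w)]); e=np.array([-d[1],d[0]])
    pl=[(-.022,-.006),(-.022,.006),(.028,.006),(.038,.0),(.028,-.006)]
    P=[[*(np.array([x,y])+d*a+e*b),z] for a,b in pl for z in(.112,.136)]
    m=np.zeros((400,640),np.uint8)
    q=proj(P,n); o=np.array([280,140]); im=np.zeros((100*S,90*S),np.uint8)
    cv2.fillConvexPoly(im,cv2.convexHull(((q-o+.5)*S).astype(np.int32)),255)
    return cv2.resize(im,(90,100),interpolation=cv2.INTER_AREA)/255.
def cost(p,ns=("scene","top")):
    return sum(np.abs(sil(p,n)-ms[n][140:240,280:370]).sum()/ms[n].sum() for n in ns)
for ns in(("scene",),("top",),("scene","top")):
    best=min((minimize(cost,[.617,-.034,w],args=(ns,),method="Nelder-Mead",options=dict(initial_simplex=[[.617,-.034,w],[.622,-.034,w],[.617,-.029,w],[.617,-.034,w+.15]])) for w in np.radians([0,15,170,180,190,200])),key=lambda s:s.fun)
    print(ns,best.x,np.degrees(best.x[2])%360,best.fun)
```

```text
spot [[ 0.6208794  -0.03472384  0.136     ]] [[ 0.6190649  -0.03556916  0.136     ]]
('scene',) [ 0.61822468 -0.0336627   3.30566032] 189.40038460229047 0.1386764705882353
('top',) [ 0.61706638 -0.03483861  3.22134391] 184.56941037741578 0.7323278029160382
('scene', 'top') [ 0.6180698  -0.03387349  3.29166088] 188.59827599599797 0.9043438914027149
```

Run:
```python
from h import *
for y in(3.29+np.pi/2-2*np.pi,3.29-np.pi/2):
  for dy in(0,.1):
    print(y,dy,inverse_kinematics([.619,-.0345,.25],quat(y+dy)),inverse_kinematics([.619,-.0345,.139],quat(y+dy)))
print(telemetry.current_wrist_force(),telemetry.current_torque(),telemetry.current_t())
```

```text
-1.4223889803846896 0 [-1.67855158e-01  3.34685768e-01  1.37037440e+00 -4.44089210e-16
  1.43653249e+00  1.25453382e+00] [-1.67855158e-01  4.03173897e-01  1.54596840e+00 -4.44089210e-16
  1.19245035e+00  1.25453382e+00]
-1.4223889803846896 0.1 [-1.67855158e-01  3.34685768e-01  1.37037440e+00 -4.44089210e-16
  1.43653249e+00  1.15453382e+00] [-1.67855158e-01  4.03173897e-01  1.54596840e+00 -4.44089210e-16
  1.19245035e+00  1.15453382e+00]
1.7192036732051035 0 [-1.67855158e-01  3.34685768e-01  1.37037440e+00 -4.44089210e-16
  1.43653249e+00 -1.88705883e+00] [-1.67855158e-01  4.03173897e-01  1.54596840e+00 -4.44089210e-16
  1.19245035e+00 -1.88705883e+00]
1.7192036732051035 0.1 [-1.67855158e-01  3.34685768e-01  1.37037440e+00 -4.44089210e-16
  1.43653249e+00 -1.98705883e+00] [-1.67855158e-01  4.03173897e-01  1.54596840e+00 -4.44089210e-16
  1.19245035e+00 -1.98705883e+00]
[0.3322394  0.41793639 0.31672919] [-0.00145037 -0.04158765 -0.0323709 ] 1.6
```

Run:
```python
from h import *
q=quat(3.29+np.pi/2-2*np.pi)
r.move_to([.619,-.0345,.25],q); gripper_to(.045,10)
print(r.move_l([.619,-.0345,.170],vel=.15),r.move_l([.619,-.0345,.139],vel=.05,guard=6))
print(telemetry.current_ee_pos(),telemetry.current_wrist_force(),telemetry.current_torque(),telemetry.current_joints(),telemetry.current_t())
a=vision.snapshot("scene")[:,:,::-1];b=vision.snapshot("top")[:,:,::-1]
f=lambda im,u,v:cv2.resize(im[v-45:v+45,u-30:u+30],None,fx=6.5,fy=6.5,interpolation=cv2.INTER_LANCZOS4)
cv2.imwrite("pics/g.png",np.hstack([f(a,306,202),f(b,323,172)]))
```

```text
False False
[ 0.61915631 -0.03452019  0.13901096] [-0.35144748 -0.35882188 -0.08346909] [ 0.02284124  0.01094899 -0.0096248 ] [-1.67845278e-01  4.03308942e-01  1.54571325e+00  3.38756912e-07
  1.19242119e+00  1.25452505e+00] 6.3
```

View pics/g.png

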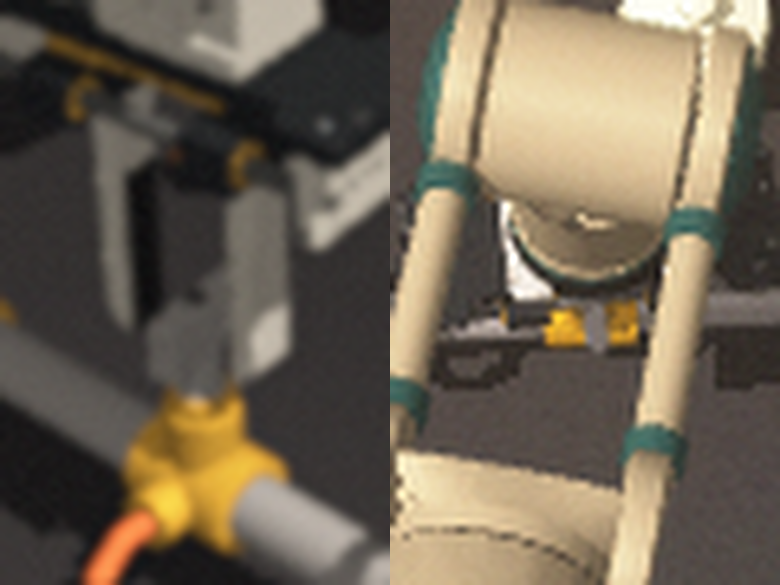

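The bar (about x 205, y 320 in the crop) sits between the two fingers, clear of both. I'll close gently and read the side forces.

Run:
```python
from h import *
def rd(): 
    n=20; F=[];T=[]
    for _ in range(n):
        F.append(telemetry.current_wrist_force());T.append(telemetry.current_torque()); r.hold(.02)
    return np.mean(F,0).round(3),np.mean(T,0).round(4),np.std(T,0).round(3)[2]
print(rd())
for f in(10,50):
    gripper_to(.0,f); print(telemetry.current_opening(),*rd(),telemetry.current_t())
```

```text
(array([ 0.073, -0.153,  0.062]), array([ 0.0166,  0.0074, -0.0069]), np.float64(0.025))
0.011916001683897535 [-0.43   2.846  2.382] [0.5    0.0785 0.029 ] 0.031 7.675
0.011304914901642519 [-0.638  4.988  4.274] [0.902  0.1308 0.0309] 0.031 8.225
```

Run:
```python
from h import *
q=np.array(telemetry.current_joints()); q0=q[5]; log=[]; hit=False
def tz(n):
    T=[]
    for _ in range(n): T.append(telemetry.current_torque()[2]); r.hold(.01)
    return np.mean(T)
tgt=q0
while True:
    tgt+=.012 if hit else .03
    if tgt>2.68 or telemetry.current_t()>40: print("limit");break
    q[5]=tgt; r.movej(q); t=tz(12 if hit else 6)
    log.append((round(tgt-q0,3),round(telemetry.current_joints()[5]-q0,3),round(t,3)))
    if t>.16: 
        t=tz(20); hit=t>.15; log.append(("re",round(t,3)))
    if t>.43: r.hold(.3); print("seated",tz(20)); break
print(*log[::3] if len(log)>60 else log[:],sep="\n")
print(telemetry.current_t(),telemetry.current_wrist_force(),telemetry.current_opening())
```

```text
seated 0.49626232672936404
(np.float64(0.03), np.float64(0.029), np.float64(0.046))
(np.float64(0.06), np.float64(0.059), np.float64(0.06))
(np.float64(0.09), np.float64(0.089), np.float64(0.042))
(np.float64(0.12), np.float64(0.119), np.float64(0.067))
(np.float64(0.15), np.float64(0.149), np.float64(0.029))
(np.float64(0.18), np.float64(0.179), np.float64(0.044))
(np.float64(0.21), np.float64(0.209), np.float64(0.036))
(np.float64(0.24), np.float64(0.239), np.float64(0.034))
(np.float64(0.27), np.float64(0.269), np.float64(0.019))
(np.float64(0.3), np.float64(0.299), np.float64(0.047))
(np.float64(0.33), np.float64(0.329), np.float64(0.043))
(np.float64(0.36), np.float64(0.359), np.float64(0.044))
(np.float64(0.39), np.float64(0.389), np.float64(0.044))
(np.float64(0.42), np.float64(0.419), np.float64(0.064))
(np.float64(0.45), np.float64(0.449), np.float64(0.054))
(np.float64(0.48), np.float64(0.479), np.float64(0.029))
(np.float64(0.51), np.float64(0.509), np.float64(0.051))
(np.float64(0.54), np.float64(0.539), np.float64(0.007))
(np.float64(0.57), np.float64(0.569), np.float64(
[... 388 characters left out ...]
.float64(0.043))
(np.float64(0.81), np.float64(0.809), np.float64(0.037))
(np.float64(0.84), np.float64(0.839), np.float64(0.048))
(np.float64(0.87), np.float64(0.869), np.float64(0.045))
(np.float64(0.9), np.float64(0.899), np.float64(0.019))
(np.float64(0.93), np.float64(0.929), np.float64(0.098))
(np.float64(0.96), np.float64(0.958), np.float64(0.287))
('re', np.float64(0.285))
(np.float64(0.972), np.float64(0.97), np.float64(0.351))
('re', np.float64(0.334))
(np.float64(0.984), np.float64(0.982), np.float64(0.414))
('re', np.float64(0.42))
(np.float64(0.996), np.float64(0.994), np.float64(0.476))
('re', np.float64(0.474))
20.0083 [-0.23414332  6.79680314  3.11244961] 0.012027276962007442
```

Run:
```python
from h import *
q=np.array(telemetry.current_joints()); a=q[5]; b=a-(.994-.914)-np.pi-.015
for t in np.linspace(a,b,13)[1:]:
    q[5]=t; r.movej(q); print(round(t,3),np.round(telemetry.current_wrist_force(),1),round(telemetry.current_torque()[2],3))
print(telemetry.current_joints()[5],b,telemetry.current_t(),telemetry.current_opening())
p=telemetry.current_ee_pos()
gripper_to(.045,10); r.hold(.2); print(telemetry.current_wrist_force())
r.move_l([p[0],p[1],.25],vel=.08)
r.movej([-1.347,.276,1.505,0,1.361,-.121]); r.hold(.3)
print(telemetry.current_t())
a=vision.snapshot("scene")[:,:,::-1];b=vision.snapshot("top")[:,:,::-1]
f=lambda im,u,v:cv2.resize(im[v-45:v+45,u-30:u+30],None,fx=6.5,fy=6.5,interpolation=cv2.INTER_LANCZOS4)
cv2.imwrite("pics/e.png",np.hstack([f(a,306,202),f(b,323,172)]))
for n in("scene","top"):
  for t in("tap_grip","wheel_rim","cross_end","weight","salt_jar","mug","spoon","gasket","steamer_plate"):
    print(n,t,[np.round(d["at"],3) for d in models.mark_of(t,n)[:1]])
```

```text
1.979 [-0.1  5.3  3.7] 0.078
1.709 [-0.8  3.2  3.9] 0.049
1.439 [-1.9  2.4  4.6] 0.045
1.17 [-1.5  1.6  3.9] 0.037
0.9 [-1.6  0.1  4.3] 0.026
0.63 [-1.6  0.1  3.3] 0.028
0.36 [-1.3 -2.7  2.7] 0.038
0.091 [-0.2 -4.8  3.2] 0.076
-0.179 [ 0.1 -4.3  1.1] 0.088
-0.449 [ 1.1 -5.3  0.3] 0.064
-0.718 [ 0.7 -4.7  0.9] 0.005
-0.988 [ 2.  -4.7  0.6] 0.051
-0.9811095509573777 -0.988158824351871 24.4083 0.011404728410918738
[ 0.60910667 -0.41128999  0.18002583]
29.4917
scene tap_grip [array([ 0.62 , -0.032,  0.121])]
scene wheel_rim [array([0.641, 0.125, 0.131])]
scene cross_end [array([ 0.657, -0.184,  0.119])]
scene weight [array([ 0.782, -0.086,  0.003])]
scene salt_jar [array([ 0.78 , -0.087,  0.001])]
scene mug [array([ 0.346,  0.328, -0.001])]
scene spoon [array([ 0.356, -0.222,  0.002])]
scene gasket [array([0.388, 0.109, 0.   ])]
scene steamer_plate [array([ 0.484, -0.47 ,  0.002])]
top tap_grip [array([ 0.614, -0.034,  0.127])]
top wheel_rim [array([0.64 , 0.127, 0.123])]
top cross_end [array([ 0.66 , -0.181,  0.12 ])]
top weight [array([ 0.395, -0.036,  0.004])]
top salt_jar [array([ 0.776, -0.087, -0.001])]
top mug [array([ 0.485, -0.466,  0.002])]
top spoon [array([ 0.355, -0.225,  0.   ])]
top gasket [array([ 0.389,  0.106, -0.   ])]
top steamer_plate [array([ 0.484, -0.466, -0.001])]
```

View pics/e.png

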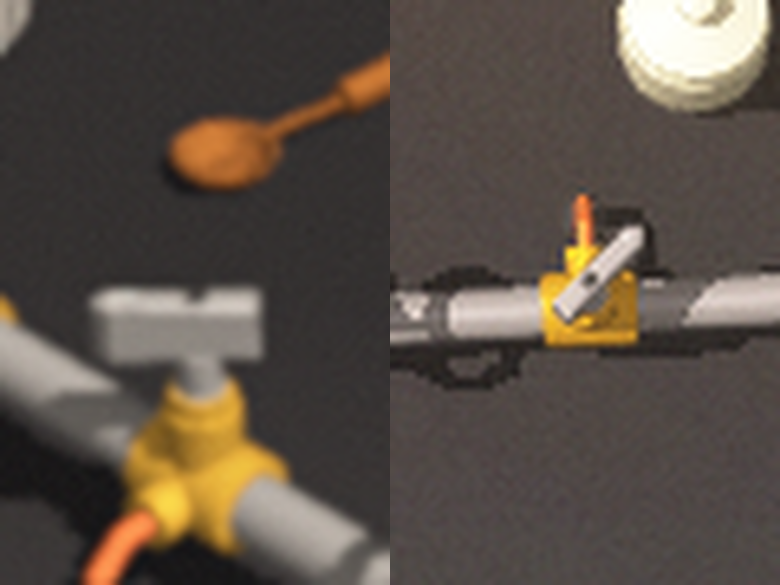

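```bash
python3 -c "
from plant import r
r.sign_off()"
```

```text
the job is handed in; nothing more can be done
```

I closed the simmer tap onto its seat, opened it half a turn anticlockwise and let go. I handed the job in at about 30 s of the 72 s allowed; the hand-in gives no verdict.

- **Closing:** I gripped the bar from above and turned it clockwise in small steps. Turning was steady at about 0.045 N m. The torque began to rise after about 0.914 rad of closing, and I stopped at about 0.48–0.50 N m, held for over 0.3 s. That is above the 0.28 N m for firmly seated and well below the 1.3 N m damage limit.
- **Opening:** I turned it back to about π rad past the point where it met the seat. The wrist stopped 0.007 rad short of its commanded angle. I then opened the jaws, lifted straight up and returned the arm to its start pose.
- **Last checks:** The final picture shows the bar at about 44–46° where I expected about 43°, a rough reading. The wheel, cross handle and kitchen things were within a few millimetres of where they started in at least one camera.
- **Checks that disagreed:**
  - The scene camera's network placed the weight at the salt jar, and the top camera's placed the mug at the steamer plate. I took these as wrong detections, because the other camera had each one in its original place.
  - The wrist moment read slightly positive (up to 0.09 N m) while opening, where friction should have made it negative. I put this down to side load from being a little off-centre; the handle angle in the picture shows no sign of slip.

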